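Clamp the spindle sleeve in the grinder's cradle

TASK

In the knife grinder's shop, get the steel sleeve ready for dressing: lift the sprung clamp bar of the cradle by its wooden knob and swing it right out of the way, about a quarter turn. Take the plain thick sleeve from the wooden rack (not the thin rod, nor the spindle that is thick only in the middle) and lay it in the V of the cradle, centred along its length. Then swing the bar back over it, inside the keeper pin, and lower it so that it presses on the sleeve.

Things in the scene. Friction and masses are not known exactly. Their poses are not given: they have to be found in the camera images.
- barrel_center (a point): Centre of the sleeve: plain steel cylinder, 32 mm thick over all its 130 mm, about 0.35 kg; its x axis runs along it. It lies in any of the 3 places, 80 mm apart, of a light wooden rack, axis 44 mm above the table, on two rails 28 mm high with 72 mm free between them for fingers (rack floor 8 mm). The others: an 18 mm thin rod; a spindle, 18 mm with a 32 mm thick middle.
- seat (a point): Where the sleeve's centre lies when seated in the grey cradle, 48 mm above the table. y: along the V; x: from the clamp knob to the bar's upright pivot, at x = +70 mm. The V mouth is 50 mm wide, its two yokes (12 mm thick, tops 52 mm above the table) at y = +-40 mm, free between. A 10 mm keeper pin, top 84 mm above the table, stands at x = -60, y = +33 mm: the bar must pass over it.
- clamp_knob (a point): Centre of the upright wooden knob (24 mm thick, 45 mm tall) on the steel bar's free end, 170 mm from the pivot; bar underside 32.5 mm lower, bar 10 mm thick, 16 wide. Height above the table: bar down 82.5 mm, on the seated sleeve 96.5, clear of the keeper above 118, highest 137. Spring and weight pull down with 5 to 8 N, damped: let go, it sinks at about 0.2 m/s. It may be let down when aside.
- clamp_bar (a joint): Turn of the bar about its upright pivot, rad: 0 = closed along the seat's x, over the seat, between the yokes (end stop); grows to 1.6 as the knob swings to the seat's +y side (clockwise from above). Light friction, it stays where it is left. The keeper allows lowering up to about 0.15.
Things that resemble listed ones, but are neither listed nor needed, are in the scene too. Leave any turquoise look-alike of the part that bears barrel_center alone. Leave any turquoise look-alike of the part that bears seat alone.

How it is judged (in metres and radians):
On the way, in this order (a step that is already met when the one before it is completed fails the run):
1. the bar is swung aside by more than 1.1 rad (value of joint clamp_bar above 1.1 rad), for 0.2 s.
2. the sleeve lies in the V while the bar is still aside (value of joint clamp_bar above 0.7 rad and distance between barrel_center and seat below 0.02 m and z of barrel_center in the frame of seat below 0.006 m and angle between the x axis of barrel_center and the y axis of seat, either way round below 0.175 rad), for 0.2 s.
At the end, for the whole second after the job is handed in: The sleeve lies in the V, its centre within 20 mm of the seat point and no more than 6 mm above it, lined up within 10 degrees; the bar is turned back over it to within 0.18 rad of closed and down on it, the knob's centre 92 to 101 mm above the table (value of joint clamp_bar below 0.18 rad and height (world z) of clamp_knob between 0.092 and 0.101 m and distance between barrel_center and seat below 0.02 m and z of barrel_center in the frame of seat below 0.006 m and angle between the x axis of barrel_center and the y axis of seat, either way round below 0.175 rad); the robot touches nothing.
It also fails if it takes over 72 s, if anything falls off the work surface, if the arm or the gripper's body presses on something with over 40 N, if the wrist force passes 120 N, or if a joint passes its speed limit or range.

ROBOT

A 6-joint arm with a two-finger parallel gripper is mounted at the origin on the work surface. World frame = base frame: x ahead of the robot, y to its left, z up, the work surface at z = 0. Lengths are in mm, angles in rad, forces in N, time in s.
With the tool pointing down it reaches from about 275 to 725 mm from the base axis. Payload 5.6 kg.
Tool frame: the origin (TCP) lies between the finger pads; the fingertips stand 17 mm ahead of it and the grasp point (between the pads) lies 2 mm behind it; z points along the fingers, y is the line along which they close (so a half turn about z gives the same grasp; the last joint's range is limited). The gripper opens to 85 mm and grips with 20 to 120 N. Pads are 22 mm wide; open, the fingers measure 114 mm over their backs; the gripper's body (76 mm by 85 mm) begins 54 mm behind the grasp point. The pads swing forward as they close: fully open they stand 13 mm farther back than shut.
Start: joints at [-0.92, 0.255, 0.108, 0, -1.424, -0.285], TCP at [196.752, -513.597, 248.283] pointing down, gripper open.
Joint ranges: [-2.95, 2.95], [-1.21, 1.97], [-1.09, 1.5], [-2.87, 1.71], [-2.94, -0.07], [-3.05, 3.05]. Speed limits (rad/s): [2.57, 2.57, 3.14, 3.14, 3.14, 3.14].

INTERFACE

Orientations are given as a unit quaternion [x, y, z, w].
In Python, from station import * gives the robot as it stands.
- The arm moves only by the tool apply_moves, never from a script. Its argument "rows" is one flat list of numbers, 5 for each row, row after row: the shift along the world's x, y, z in m, then the turn about the world's z in degrees, then the opening, from -1 (shut) to 1 (fully open), so that 0 is half open. In form: [tx, ty, tz, twist, gripper, tx, ty, tz, twist, gripper, ...]. A call has 1 to 5 rows; each row is the pose to reach, as a shift and turn from the pose commanded when the call began; what a row does not reach only later rows make up. A row lasts 1/12 s, in which the tool goes at most 41.7 mm and 7.16 degrees, less where a joint would pass 70% of its speed; a pose out of reach is approached as far as the arm can. A call with a gripper value outside its range is refused whole. The fingers move at their own pace and stop on an object; the grip force is fixed at half the most. Time passes only in rows, so rows that repeat a pose let the fingers close. It gives the time, the measured TCP pose, the force, the opening and the grip force at its end, in the units of the state.
- get_obs(): the state, without advancing time (a new reading comes with each control period).
- get_image(name): name is "scene" or "top" or "wrist"; returns (picture, depth): 480x640x3 uint8, blue, green, red; 480x640 float32, mm along the optical axis (not along the pixel's ray), 0 where there is no reading.
- camera_info(name): a dict with "mtx" (3x3 intrinsics, pixels), "origin" and "attitude" of the camera in the world; the wrist camera has in their place "tool_from_camera" (4x4, takes a point from camera to tool coordinates, whose origin is the TCP and whose axes are the flange's). Camera axes: x right, y up, looking along -z (the intrinsics and any distortion apply to the point x, -y, -z); pixel columns grow to the right and rows downward; lengths in mm; the calibration is good to about 2 mm. A picture is of the moment at which its call begins: read the wrist's pose just before it. camera_info takes no time and is no camera call.
- hand_in(): hands the job in; it is judged then, once.
The state is a dict: "time": time; "joints": joint angles; "dq": joint speeds; "joint_torque": joint torques, N m; "eef_pos": TCP position; "tcp_rot": TCP orientation; "wrist_force": force on the tool from outside, world axes, zero at the start; "ft_torque": the same for the moment, N m; "opening": opening from 0.0 (shut) to 1.0 (fully open); "finger_force": force on a finger pad.
Only numpy, scipy, OpenCV 4.12 (cv2) and the standard library are available. Lean on these libraries where they do the work, as an engineer would, in place of code of your own. Each camera call takes 0.05 s, during which the arm holds its last target. There are 200 camera calls.

## Working session

There is one attempt and no reset: what is moved stays moved. The work goes in short steps, Python scripts to look and compute and a tool call to move; the robot and the scene stay as the last step left them, time stands still between calls to the robot, and variables do not carry over. Pictures are saved under pics/ and viewed, at most 10 in all, crops included, and the job is handed in when it is done.

Besides the shell and the picture viewer there is one more tool, called after "Call:" as a command line: name --argument value ..., lists and objects as JSON in quotes. apply_moves: Moves the arm, as the interface text tells. Its arguments: {"type":"object","properties":{"rows":{"type":"array","items":{"type":"number"}}},"required":["rows"]}

```bash
ls; mkdir -p pics; python3 - <<'E'
from station import *
import cv2,numpy as np
o=get_obs();print(o)
for n in("scene","top"):
    im,d=get_image(n);cv2.imwrite(f"pics/{n}0.png",im);np.save(f"{n}0.npy",d)
    print(n,camera_info(n))
print(camera_info("wrist"))
E
```

```text
pics
{'time': 0.0, 'joints': array([-9.20401238e-01,  2.55764104e-01,  1.06968391e-01, -4.58676874e-04,
       -1.42389813e+00, -2.84638097e-01]), 'dq': array([-0.00287328, -0.00018477, -0.00119207,  0.00020231, -0.000389  ,
       -0.00118484]), 'joint_torque': array([-4.32062716e-04, -3.86627483e+01,  2.37941533e+01,  5.36540017e+00,
       -6.16394071e-03, -3.74519846e-05]), 'eef_pos': array([ 196.60864484, -513.15091897,  247.37488779]), 'tcp_rot': array([-1.81827511e-01,  9.83329957e-01,  9.49177144e-04, -2.25083579e-04]), 'wrist_force': array([-0.12653056,  0.53637625, -0.21253055]), 'ft_torque': array([-0.00263841, -0.01757037,  0.08089417]), 'finger_force': 0.0, 'opening': 1.0010814751766657}
scene {'mtx': array([[609.88209474,   0.        , 318.59638891],
       [  0.        , 609.88209474, 242.19824033],
       [  0.        ,   0.        ,   1.        ]]), 'origin': array([1458.27258696, -433.98962842,  848.03421844]), 'attitude': array([0.38503895, 0.25992815, 0.4932487 , 0.73545094])}
top {'mtx': array([[557.61062883,   0.        , 325.22385103],
       [  0.        , 557.61062883, 234.67551561],
       [  0.        ,   0.        ,   1.        ]]), 'origin': array([ 270.54826051,    2.22373901, 1459.08897666]), 'attitude': array([-0.03427258,  0.04630443,  0.70784966, -0.70401005])}
{'mtx': array([[411.49416793,   0.        , 316.97326068],
       [  0.        , 411.49416793, 243.82919439],
       [  0.        ,   0.        ,   1.        ]]), 'tool_from_camera': array([[ 1.50019606e-03,  9.62820275e-01,  2.70138607e-01,
         6.74603220e+01],
       [ 9.99998873e-01, -1.45865861e-03, -3.54515368e-04,
        -1.10780022e+00],
       [ 5.27054213e-05,  2.70138835e-01, -9.62821379e-01,
        -1.25045893e+02],
       [ 0.00000000e+00,  0.00000000e+00,  0.00000000e+00,
         1.00000000e+00]])}
```

View pics/top0.png

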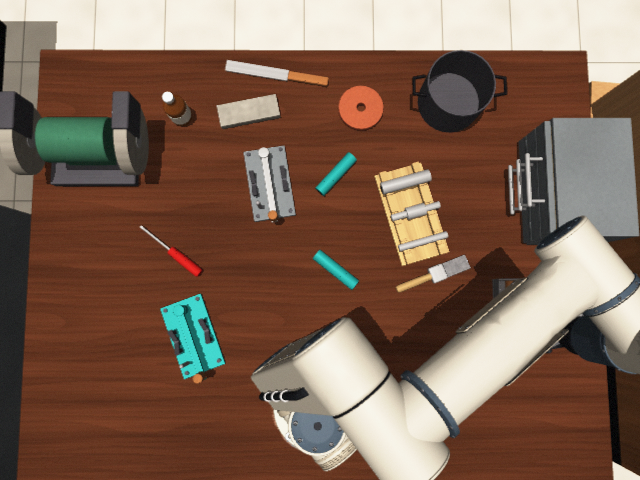

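View pics/scene0.png

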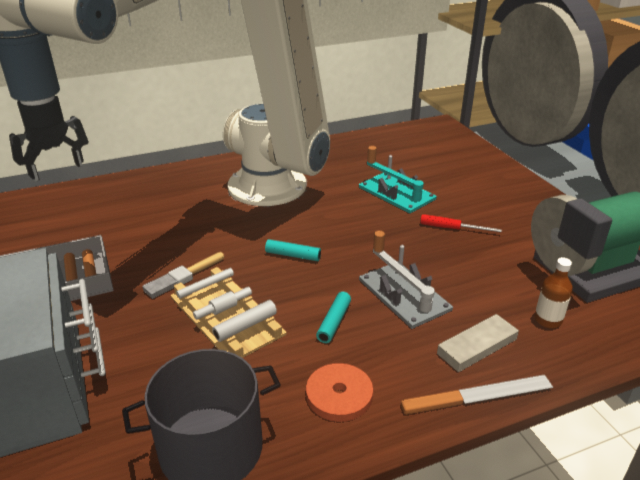

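Top view: the grey cradle is at (270,184), its knob at (272,215) and its pivot at (264,153). The wooden rack is at (412,213).

Things that could be taken for the sleeve:
- (407,181): thick bright cylinder
- (415,211): spindle
- (422,242): thin rod
- (336,174) and (335,270): turquoise look-alikes

The turquoise cradle at (193,336) is also a look-alike. I choose the cylinder at (407,181) and the grey cradle, and check both in a close crop.

```bash
cat > h.py <<'E'
import numpy as np,cv2
from scipy.spatial.transform import Rotation as R
from station import *
def cam(n,obs=None):
    c=camera_info(n)
    if n!="wrist": return c["mtx"],R.from_quat(c["attitude"]).as_matrix(),np.array(c["origin"])
    T=c["tool_from_camera"];Rt=R.from_quat(obs["tcp_rot"]).as_matrix()
    return c["mtx"],Rt@T[:3,:3],Rt@T[:3,3]+obs["eef_pos"]
def ray(C,u,v):
    K,A,o=C;d=A@np.array([(u-K[0,2])/K[0,0],-(v-K[1,2])/K[1,1],-1.]);return o,d
def plane(C,u,v,z):
    o,d=ray(C,u,v);return o+d*(z-o[2])/d[2]
def two(C1,p1,C2,p2):
    o,d=ray(C1,*p1);q,e=ray(C2,*p2)
    s=np.linalg.lstsq(np.c_[d,-e],q-o,rcond=None)[0]
    a=o+d*s[0];b=q+e*s[1];return (a+b)/2,np.linalg.norm(a-b)
def cloud(C,D):
    K,A,o=C;v,u=np.mgrid[:480,:640]
    P=np.stack([(u-K[0,2])/K[0,0]*D,-(v-K[1,2])/K[1,1]*D,-D],-1)
    return P@A.T+o
E
python3 - <<'E'
from h import *
t=cv2.imread("pics/top0.png");s=cv2.imread("pics/scene0.png")
a=cv2.resize(t[130:280,230:460],None,fx=3.4,fy=3.4,interpolation=2)[:300*2-1]
a=cv2.resize(t[135:275,235:455],(440,280),interpolation=2);a=cv2.resize(t[135:275,235:455],(800,509),interpolation=2)
cv2.imwrite("pics/ctop.png",a)
b=cv2.resize(s[220:360,165:455],(800,386),interpolation=2);cv2.imwrite("pics/cscene.png",b)
for n in("top","scene"):
    C=cam(n);D=np.load(n+"0.npy");P=cloud(C,D)
    for p in {"top":[(407,181),(415,211),(422,242),(272,215),(264,153),(268,185),(300,240)],"scene":[(245,320),(379,241),(426,297),(400,330),(350,260)]}[n]:
        print(n,p,P[p[1],p[0]].round(1))
E
```

```text
top (407, 181) [ 568.5 -232.8   57.9]
top (415, 211) [ 492.  -253.    49.3]
top (422, 242) [ 411.8 -268.4   51.7]
top (272, 215) [474.3 108.6 107.7]
top (264, 153) [642.2 133.5  60.1]
top (268, 185) [559.6 123.2  55.9]
top (300, 240) [423.6  43.2   1.7]
scene (245, 320) [ 582.1 -232.3   52. ]
scene (379, 241) [486.5 104.4  88.8]
scene (426, 297) [659.4 124.8  56. ]
scene (400, 330) [671.3  63.7  -2.2]
scene (350, 260) [413.2  70.7  -3.3]
```

View pics/ctop.png

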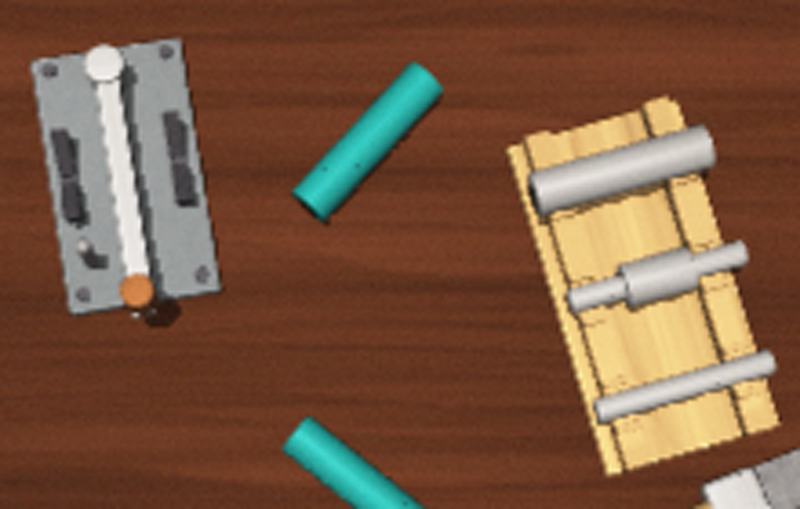

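View pics/cscene.png

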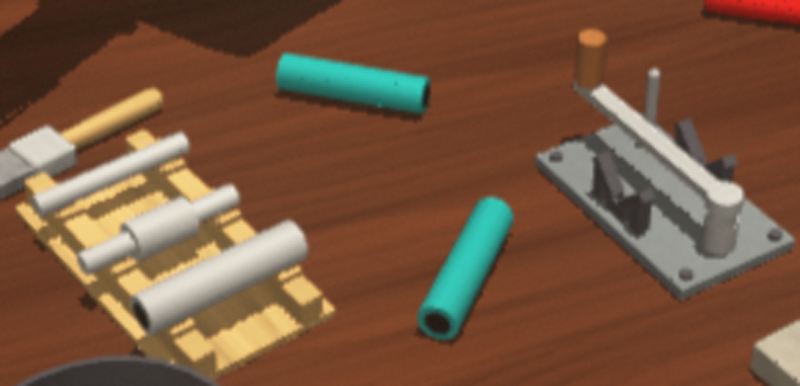

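The crops confirm it: the thick plain cylinder is in the far rack place at top (407,181). The grey cradle's keeper pin is at top (260,203), on the world +y side, and its knob is at (272,215). Next I measure.

```bash
python3 - <<'E'
from h import *
t=cv2.imread("pics/top0.png");s=cv2.imread("pics/scene0.png");Ct=cam("top");Cs=cam("scene")
def cc(m,p):
    n,l,st,ce=cv2.connectedComponentsWithStats(m.astype(np.uint8));
    k=l[p[1],p[0]];return l==k,ce[k],st[k]
def hsv(i):return cv2.cvtColor(i,cv2.COLOR_BGR2HSV).astype(int)
ht,hs=hsv(t),hsv(s)
org=lambda h:(h[...,0]<20)&(h[...,1]>140)&(h[...,2]>140)
kt,ct,st=cc(org(ht),(272,215));print("knob top",ct,st)
org2=lambda h:(h[...,0]<22)&(h[...,1]>120)&(h[...,2]>90)
ks,cs,ss=cc(org2(hs),(379,243));print("knob scene",cs,ss)
ys,xs=np.nonzero(ks)
top=(xs[ys<ys.min()+5].mean(),ys.min()+2.5)
print("knob top pt",two(Ct,ct,Cs,top), [plane(Ct,*ct,z) for z in(105,)])
br=lambda h:(h[...,1]<40)&(h[...,2]>120)
bt,cb,sb=cc(br(ht),(407,181));print("sleeve",cb,sb)
bs,cb2,sb2=cc(br(hs),(245,320));print("sleeve scene",cb2,sb2,two(Ct,cb,Cs,cb2))
def rect(m,z,C):
    v,u=np.nonzero(m);P=np.array([plane(C,a,b,z)[:2] for a,b in zip(u,v)],np.float32);return cv2.minAreaRect(P),P
for m,z,C in((bt,52,Ct),(bs,46,Cs)):
    r,P=rect(m,z,C);print("rect",r);c,sv,vt=P.mean(0),*np.linalg.svd(P-P.mean(0),full_matrices=False)[1:];print(c,np.degrees(np.arctan2(vt[0][1],vt[0][0])))
pv,cp,sp=cc((ht[...,1]<40)&(ht[...,2]>185),(264,153));print("bar+post",cp,sp)
r,P=rect(pv,58,Ct);print(r)
# plate: grey by height ~ 5-20
Pt=cloud(Ct,np.load("top0.npy"))
g=(ht[...,1]<60)&(ht[...,2]>70)
box=np.zeros_like(g);box[140:226,238:300]=1
r,P=rect(g&box,10,Ct);print("plate",r)
print(plane(Ct,264,152.5,60))
E
```

```text
knob top [272.1754386  214.56140351] [268 211   9   8  57]
knob scene [365.57176824 318.62306566] [     0     85    640    395 101779]
knob top pt (array([474.59606198, 155.77045659, 418.72642477]), np.float64(169.46390659514364)) [array([475.76048764, 108.3578758 , 105.        ])]
sleeve [406.1266055  180.85504587] [381 170  50  23 545]
sleeve scene [245.25851939 318.66862515] [214 301  62  37 851] (array([ 571.82736282, -230.8284501 ,   46.51668228]), np.float64(3.331618652256069))
rect ((570.325927734375, -231.5992889404297), (29.3513240814209, 130.73358154296875), 15.89517879486084)
[ 570.2045 -231.5662] -74.258644
rect ((571.1602172851562, -226.99990844726562), (37.77690124511719, 135.1650848388672), 15.77531909942627)
[ 571.7045  -228.59746] -73.74946
bar+post [267.16421569 177.62990196] [258 148  18  63 408]
((576.53271484375, 122.88443756103516), (162.9205322265625, 25.652690887451172), 10.821715354919434)
plate ((573.1425170898438, 124.49641418457031), (200.10362243652344, 110.42083740234375), 9.333353042602539)
[643.52176777 133.53070282  60.        ]
```

Call:
apply_moves --rows '[0.0155, 0.0345, 0, 7, 1, 0.031, 0.069, 0, 14, 1, 0.0465, 0.1035, 0, 21, 1, 0.062, 0.138, 0, 28, 1, 0.0775, 0.1725, 0, 35, 1]'

```text
time: 0.52
eef_pos: [274.3, -339.3, 247.8]
tcp_rot: [-0.472, 0.882, 0.0, -0.0]
wrist_force: [1.3, 0.1, -0.1]
opening: 0.999
finger_force: 0.0
```

Call:
apply_moves --rows '[0.0155, 0.0345, 0, 7, 1, 0.031, 0.069, 0, 14, 1, 0.0465, 0.1035, 0, 21, 1, 0.062, 0.138, 0, 28, 1, 0.0775, 0.1725, 0, 35, 1]'

```text
time: 0.93
eef_pos: [351.7, -166.8, 248.2]
tcp_rot: [0.715, -0.699, -0.0, -0.0]
wrist_force: [1.2, -0.5, -0.2]
opening: 0.999
finger_force: 0.0
```

Call:
apply_moves --rows '[0.0155, 0.0345, 0, 7, 1, 0.031, 0.069, 0, 7.6, 1, 0.0465, 0.1035, 0, 7.6, 1, 0.062, 0.138, 0, 7.6, 1, 0.0775, 0.1725, 0, 7.6, 1]'

```text
time: 1.35
eef_pos: [429.3, 5.9, 248.2]
tcp_rot: [0.758, -0.652, -0.0, 0.0]
wrist_force: [0.2, -0.7, -0.6]
opening: 1.002
finger_force: 0.0
```

```bash
cat >> h.py <<'E'
def snap(tag):
    o=get_obs();im,d=get_image("wrist");cv2.imwrite(f"pics/{tag}.png",im)
    np.savez(tag+".npz",d=d,p=o["eef_pos"],q=o["tcp_rot"]);return im,d,cam("wrist",o)
def load(tag):
    f=np.load(tag+".npz");return cv2.imread(f"pics/{tag}.png"),f["d"],cam("wrist",dict(eef_pos=f["p"],tcp_rot=f["q"]))
E
python3 -c "
from h import *
snap('w1')"
```

Call:
apply_moves --rows '[0.02, 0.03, 0, 0, 1, 0.04, 0.06, 0, 0, 1, 0.05, 0.09, 0, 0, 1, 0.05, 0.1, 0, 0, 1, 0.05, 0.1, 0, 0, 1]'

```text
time: 1.82
eef_pos: [479.3, 105.8, 247.2]
tcp_rot: [0.759, -0.651, -0.001, 0.001]
wrist_force: [0.4, -0.8, 0.1]
opening: 1.004
finger_force: 0.0
```

```bash
python3 -c "
from h import *
snap('w2')
a=[cv2.resize(cv2.imread(f'pics/{n}.png'),(400,300)) for n in('w1','w2')]
cv2.imwrite('pics/w12.png',np.hstack(a))"
```

```text
(no output)
```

View pics/w12.png

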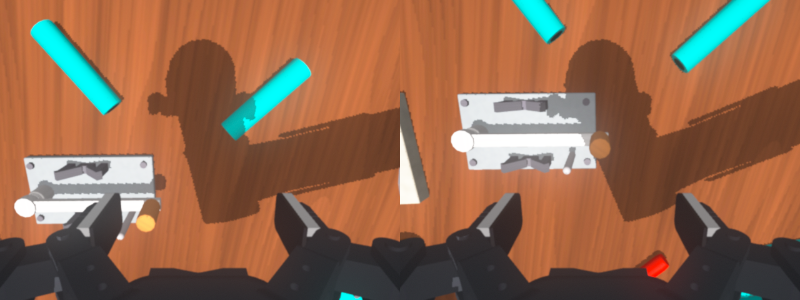

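Both wrist views show the grey cradle: knob at about (320,233) in w2 and (235,355) in w1, post cap at (100,225) in w2, keeper pin at (268,272).

```bash
python3 - <<'E'
from h import *
def comp(m,p,r=12):
    n,l,st,ce=cv2.connectedComponentsWithStats(m.astype(np.uint8))
    w=l[p[1]-r:p[1]+r,p[0]-r:p[0]+r];w=w[w>0];k=np.bincount(w).argmax();return l==k,ce[k],st[k]
res={}
for tag,kp,pp in(("w1",(235,355),(40,332)),("w2",(320,233),(98,225))):
    im,d,C=load(tag);h=cv2.cvtColor(im,cv2.COLOR_BGR2HSV).astype(int);P=cloud(C,d)
    box=np.zeros(d.shape,bool);box[kp[1]-30:kp[1]+30,kp[0]-30:kp[0]+30]=1
    m=box&(h[...,1]>100)&(P[...,2]>97)&(P[...,2]<112)&(d>0)
    v,u=np.nonzero(m);res[tag]=(C,(u.mean(),v.mean()))
    print(tag,"knob top",u.mean(),v.mean(),len(u),np.median(P[m],0).round(1),P[m].min(0).round(1),P[m].max(0).round(1))
    box[:]=0;box[pp[1]-30:pp[1]+30,pp[0]-40:pp[0]+40]=1
    m=box&(P[...,2]>50)&(P[...,2]<90)&(d>0)
    print(" post",np.median(P[m],0),np.percentile(P[m][:,2],[5,50,95]))
    z=np.percentile(P[m][:,2],95);
    # dark yokes
    m=(h[...,2]<110)&(P[...,2]>30)&(P[...,2]<60)&(abs(P[...,0]-575)<60)&(abs(P[...,1]-123)<70)&(d>0)
    if m.sum()>20:
        n,l,st,ce=cv2.connectedComponentsWithStats(m.astype(np.uint8))
        for k in range(1,n):
            if st[k,4]>30: Q=P[l==k];print(" yoke",st[k,4],Q.mean(0).round(1),Q.min(0).round(1),Q.max(0).round(1))
    # bar: narrow
    m=(h[...,1]<60)&(h[...,2]>200)&(P[...,2]>54)&(P[...,2]<64)&(P[...,0]>500)&(P[...,0]<615)&(abs(P[...,1]-123)<30)
    Q=P[m];
    if len(Q)>30:
        vx,vy,x0,y0=cv2.fitLine(Q[:,:2].astype(np.float32),cv2.DIST_HUBER,0,.1,.01).ravel();print(" bar",np.degrees(np.arctan2(vy,vx)),x0,y0,Q[:,2].mean(),"y at x=575:",y0+(575-x0)*vy/vx)
    v,u=np.nonzero((h[...,1]<60)&(h[...,2]>60)&(P[...,2]>2)&(P[...,2]<22)&(abs(P[...,0]-575)<120)&(abs(P[...,1]-123)<90)&(d>0))
    print(" plate",cv2.minAreaRect(P[v,u][:,:2].astype(np.float32)),np.median(P[v,u][:,2]))
print(two(*res["w1"],*res["w2"]))
E
```

```text
w1 knob top 233.22166246851384 354.0831234256927 794 [477.6 104.7 104. ] [466.5  95.1  97. ] [489.2 118.5 106.8]
 post [638.90520917 130.39393951  61.19677125] [53.32044052 61.19677125 63.1606137 ]
 yoke 99 [603.8  81.2  38.2] [591.8  78.7  30.1] [611.7  82.8  51.1]
 yoke 160 [561.2  75.4  37.1] [554.   72.8  30.3] [577.1  84.3  50.3]
 yoke 88 [594.8 160.7  40.2] [590.9 159.5  30.1] [599.6 162.   50.6]
 bar 9.454317 567.5163 120.94367 59.3605594863721 y at x=575: 122.18988
 plate ((577.0328369140625, 122.76199340820312), (190.29197692871094, 110.16393280029297), 9.426362991333008) 11.385980493188015
w2 knob top 319.6416758544653 235.60198456449834 907 [478.2 105.7 104.1] [466.9  95.2  97.1] [489.1 118.4 106.3]
 post [640.20076057 132.00660224  61.66457752] [56.43432777 61.66457752 63.32088345]
 yoke 125 [554.9  77.8  46.5] [551.1  73.2  30.6] [562.9  84.1  51.9]
 yoke 66 [592.1 160.2  36.6] [584.  158.8  30.2] [597.8 161.5  49.1]
 yoke 56 [547.8 153.3  37.4] [542.6 151.9  30.7] [559.9 156.2  47.1]
 bar 9.268865 557.59174 119.76444 59.34010801371377 y at x=575: 122.605446
 plate ((577.1185913085938, 123.38988494873047), (189.6441650390625, 110.30752563476562), 9.20534610748291) 11.423636080971391
(array([478.0305717 , 106.68721   , 100.69280538]), np.float64(0.11891036610989186))
```

Call:
apply_moves --rows '[-0.001, 0.001, -0.04, 1.5, 0.2, -0.001, 0.001, -0.08, 1.5, 0.2, -0.001, 0.001, -0.12, 1.5, 0.2, -0.001, 0.001, -0.155, 1.5, 0.2, -0.001, 0.001, -0.157, 1.5, 0.2]'

```text
time: 2.28
eef_pos: [473.3, 101.9, 85.4]
tcp_rot: [0.766, -0.643, -0.003, 0.005]
wrist_force: [-2.3, -1.1, -0.9]
opening: 0.602
finger_force: 0.0
```

Call:
apply_moves --rows '[0, 0, 0, 0, -1, 0, 0, 0, 0, -1, 0, 0, 0, 0, -1, 0, 0, 0, 0, -1, 0, 0, 0, 0, -1]'

```text
time: 2.7
eef_pos: [477.5, 104.4, 93.5]
tcp_rot: [0.766, -0.643, -0.0, 0.0]
wrist_force: [-6.0, -0.8, 2.2]
opening: 0.262
finger_force: 58.5
```

Call:
apply_moves --rows '[0, 0, 0.012, 0, -1, 0, 0, 0.025, 0, -1, 0, 0, 0.037, 0, -1, 0, 0, 0.046, 0, -1, 0, 0, 0.046, 0, -1]'

```text
time: 3.12
eef_pos: [477.9, 104.7, 139.3]
tcp_rot: [0.766, -0.643, -0.0, -0.001]
wrist_force: [-0.1, -0.3, -6.9]
opening: 0.258
finger_force: 59.6
```

```bash
python3 - <<'E'
from h import *
print(get_obs()["eef_pos"],get_obs()["wrist_force"])
piv=np.array([645.8,134.3]);g=get_obs()["eef_pos"][:2]-piv
for q in range(0,86,5):
    a=np.radians(-q);r=np.array([[np.cos(a),-np.sin(a)],[np.sin(a),np.cos(a)]])@g+piv
    print(q,(r-g-piv).round(1))
E
```

```text
[477.92451414 104.73893878 139.33220148] [-0.07232998 -0.3389658  -6.93210295]
0 [0. 0.]
5 [-1.9 14.7]
10 [-2.6 29.6]
15 [-1.9 44.5]
20 [ 0.  59.2]
25 [ 3.2 73.7]
30 [ 7.7 87.9]
35 [ 13.4 101.6]
40 [ 20.3 114.8]
45 [ 28.3 127.4]
50 [ 37.3 139.2]
55 [ 47.4 150.1]
60 [ 58.3 160.2]
65 [ 70.1 169.2]
70 [ 82.7 177.2]
75 [ 95.9 184.1]
80 [109.6 189.8]
85 [123.8 194.2]
```

Call:
apply_moves --rows '[-0.0019, 0.0147, 0, -5, -1, -0.0026, 0.0296, 0, -10, -1, -0.0019, 0.0445, 0, -15, -1, 0, 0.0592, 0, -20, -1, 0.0032, 0.0737, 0, -25, -1]'

```text
time: 3.53
eef_pos: [480.8, 179.0, 137.2]
tcp_rot: [-0.607, 0.795, 0.0, -0.0]
wrist_force: [2.3, -0.9, -7.0]
opening: 0.263
finger_force: 59.6
```

Call:
apply_moves --rows '[0.0045, 0.0142, 0, -5, -1, 0.0102, 0.0279, 0, -10, -1, 0.0171, 0.0411, 0, -15, -1, 0.0251, 0.0537, 0, -20, -1, 0.0341, 0.0655, 0, -25, -1]'

```text
time: 3.95
eef_pos: [515.0, 244.6, 136.9]
tcp_rot: [-0.421, 0.907, 0.0, -0.001]
wrist_force: [-0.2, -3.7, -6.9]
opening: 0.259
finger_force: 59.6
```

Call:
apply_moves --rows '[0.0101, 0.0109, 0, -5, -1, 0.021, 0.021, 0, -10, -1, 0.0328, 0.03, 0, -15, -1, 0.0454, 0.038, 0, -20, -1, 0.0586, 0.0449, 0, -25, -1]'

```text
time: 4.37
eef_pos: [573.8, 289.4, 136.6]
tcp_rot: [-0.214, 0.977, 0.0, -0.001]
wrist_force: [-1.5, -1.9, -6.9]
opening: 0.259
finger_force: 59.6
```

Call:
apply_moves --rows '[0.0137, 0.0057, 0, -5, -1, 0.0137, 0.0057, 0, -5, -1, 0.0137, 0.0057, 0, -5, -1, 0.0137, 0.0057, 0, -5, -1]'

```text
time: 4.7
eef_pos: [587.0, 294.7, 136.8]
tcp_rot: [-0.175, 0.985, 0.0, -0.001]
wrist_force: [-2.1, -0.2, -7.3]
opening: 0.257
finger_force: 59.6
```

Call:
apply_moves --rows '[0, 0, -0.012, 0, -1, 0, 0, -0.024, 0, -1, 0, 0, -0.036, 0, -1, 0, 0, -0.044, 0, -1, 0, 0, -0.044, 0, -1]'

```text
time: 5.12
eef_pos: [587.5, 295.5, 93.8]
tcp_rot: [-0.175, 0.985, 0.0, 0.001]
wrist_force: [-3.7, 1.4, 1.9]
opening: 0.259
finger_force: 60.2
```

Call:
apply_moves --rows '[0, 0, 0, 0, 0.2, 0, 0, 0, 0, 0.2, 0, 0, 0, 0, 0.2, 0, 0, 0.02, 0, 0.2, 0, 0, 0.06, 0, 0.2]'

```text
time: 5.53
eef_pos: [585.6, 293.1, 149.1]
tcp_rot: [-0.174, 0.985, -0.002, -0.004]
wrist_force: [0.4, 1.0, -0.5]
opening: 0.603
finger_force: 0.0
```

Call:
apply_moves --rows '[0, -0.025, 0.04, 7, 0.2, 0, -0.06, 0.06, 14, 0.2, 0, -0.1, 0.06, 21, 0.2, 0, -0.14, 0.06, 28, 0.2, 0, -0.18, 0.06, 35, 0.2]'

```text
time: 5.95
eef_pos: [588.3, 112.8, 215.1]
tcp_rot: [-0.465, 0.885, -0.001, 0.002]
wrist_force: [1.2, -1.2, -0.2]
opening: 0.601
finger_force: 0.0
```

```bash
python3 - <<'E'
from h import *
im,d=get_image("top");cv2.imwrite("pics/top1.png",im);C=cam("top")
h=cv2.cvtColor(im,cv2.COLOR_BGR2HSV).astype(int)
m=((h[...,0]<20)&(h[...,1]>140)&(h[...,2]>140));m[:100]=0;m[230:]=0
n,l,st,ce=cv2.connectedComponentsWithStats(m.astype(np.uint8))
for k in range(1,n):
    if st[k,4]>20: print(st[k],ce[k],plane(C,*ce[k],105))
print(get_obs()["eef_pos"])
E
```

```text
[339 100  44  29 997] [360.60381143 112.38816449] [ 734.14861093 -112.15664412  105.        ]
[587.91680175 106.429208   215.4452497 ]
```

Call:
apply_moves --rows '[-0.002, -0.038, 0.008, 7, 0.2, -0.004, -0.076, 0.016, 14, 0.2, -0.006, -0.114, 0.025, 21, 0.2, -0.008, -0.152, 0.025, 28, 0.2, -0.01, -0.19, 0.025, 35, 0.2]'

```text
time: 6.42
eef_pos: [578.3, -75.4, 240.2]
tcp_rot: [-0.707, 0.707, -0.002, 0.001]
wrist_force: [0.2, -0.2, -0.6]
opening: 0.603
finger_force: 0.0
```

Call:
apply_moves --rows '[-0.002, -0.038, 0, 7, 0.2, -0.004, -0.076, 0, 14, 0.2, -0.006, -0.1, 0, 15.3, 0.2, -0.006, -0.1, 0, 15.3, 0.2, -0.006, -0.1, 0, 15.3, 0.2]'

```text
time: 6.83
eef_pos: [571.9, -175.2, 238.9]
tcp_rot: [0.792, -0.611, 0.001, -0.0]
wrist_force: [0.1, 1.3, -0.4]
opening: 0.599
finger_force: 0.0
```

```bash
python3 -c "
from h import *
snap('w3');print(get_obs()['eef_pos'])"
```

```text
[ 572.11092587 -173.98981337  238.85005562]
```

Call:
apply_moves --rows '[-0.001, -0.02, 0, 0, 0.2, -0.001, -0.05, 0, 0, 0.2, -0.001, -0.05, 0, 0, 0.2, -0.001, -0.05, 0, 0, 0.2, -0.001, -0.05, 0, 0, 0.2]'

```text
time: 7.3
eef_pos: [571.3, -222.3, 238.5]
tcp_rot: [0.793, -0.609, 0.0, -0.0]
wrist_force: [-0.4, 0.6, 0.9]
opening: 0.599
finger_force: 0.0
```

```bash
python3 -c "
from h import *
snap('w4');print(get_obs()['eef_pos'],get_obs()['tcp_rot'])
im,d=get_image('top');cv2.imwrite('pics/top1.png',im)
a=[cv2.resize(cv2.imread(f'pics/{n}.png'),(400,300)) for n in('w3','w4')]
b=cv2.resize(im[110:230,210:370],(400,300));s=get_image('scene')[0];c=cv2.resize(s[200:350,330:530],(400,300))
cv2.imwrite('pics/w34.png',np.vstack([np.hstack(a),np.hstack([b,c])]))"
```

```text
[ 571.32809437 -222.11024574  238.5302373 ] [ 7.93155366e-01 -6.09019294e-01  1.91299377e-04 -1.68721737e-04]
```

View pics/w34.png

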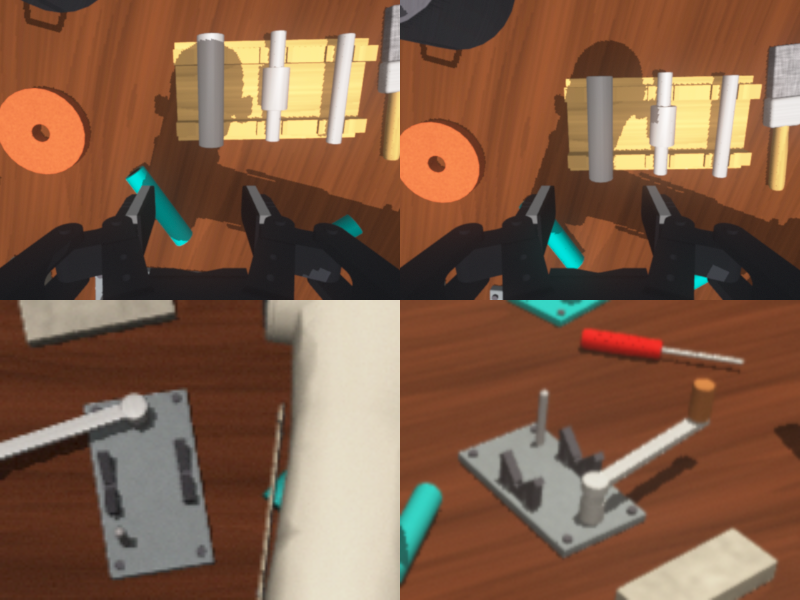

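The bar is aside with the cradle empty. The wrist views show the sleeve at (338,145) in w3 and (320,205) in w4, and the fingers are clear of everything.

```bash
python3 - <<'E'
from h import *
r=[]
for tag in("w3","w4"):
    im,d,C=load(tag);P=cloud(C,d);h=cv2.cvtColor(im,cv2.COLOR_BGR2HSV).astype(int)
    m=(h[...,1]<60)&(P[...,2]>42)&(P[...,2]<70)&(abs(P[...,0]-570)<40)&(abs(P[...,1]+231)<90)&(d>0)
    n,l,st,ce=cv2.connectedComponentsWithStats(m.astype(np.uint8));k=1+st[1:,4].argmax();m=l==k
    Q=P[m];print(tag,st[k],"ztop",np.percentile(Q[:,2],[50,95,99]),cv2.minAreaRect(Q[:,:2].astype(np.float32)))
    v,u=np.nonzero(m);c=cv2.minAreaRect(np.c_[u,v].astype(np.float32))[0];r.append((C,c));print(c)
    rr=(P[...,2]>15)&(P[...,2]<36)&(h[...,1]>80)&(abs(P[...,0]-500)<150)&(abs(P[...,1]+240)<90)
    print(" rails z",np.percentile(P[rr][:,2],[10,50,90]))
print(two(*r[0],*r[1]))
E
```

```text
w3 [ 315   53   43  184 7293] ztop [57.19383566 59.5707902  60.21557104] ((572.5546264648438, -231.64804077148438), (30.71442985534668, 129.7783203125), 15.858304977416992)
(336.0, 144.5)
 rails z [26.16607658 27.55829595 33.33653873]
w4 [ 299  121   41  171 6528] ztop [57.1213758  59.5324339  60.16700536] ((572.8468017578125, -231.91958618164062), (30.278762817382812, 129.87220764160156), 15.75786304473877)
(319.0, 206.0)
 rails z [25.99638642 27.51086677 33.27787358]
(array([ 574.38114058, -234.81515869,   55.4774145 ]), np.float64(0.3650251795113169))
```

Call:
apply_moves --rows '[0.0013, -0.0098, -0.02, 0.8, 0.2, 0.0013, -0.0098, -0.06, 0.8, 0.2, 0.0013, -0.0098, -0.095, 0.8, 0.2, 0.0013, -0.0098, -0.13, 0.8, 0.2, 0.0013, -0.0098, -0.13, 0.8, 0.2]'

```text
time: 7.87
eef_pos: [567.9, -230.7, 100.7]
tcp_rot: [0.797, -0.604, -0.007, 0.002]
wrist_force: [-1.6, 0.4, -1.6]
opening: 0.597
finger_force: 0.0
```

```bash
python3 -c "
from h import *
print(get_obs()['eef_pos'],get_obs()['tcp_rot'])"
```

```text
[ 567.85486315 -230.66324275  100.67536532] [ 0.79690491 -0.60406546 -0.00658701  0.00202449]
```

Call:
apply_moves --rows '[0, 0, 0, 0, 0.2, 0, 0, 0, 0, 0.2, 0, 0, -0.02, 0, 0.2, 0, 0, -0.04, 0, 0.2, 0, 0, -0.05, 0, 0.2]'

```text
time: 8.28
eef_pos: [573.4, -232.9, 59.5]
tcp_rot: [0.797, -0.604, 0.001, -0.001]
wrist_force: [-0.7, 0.1, -0.5]
opening: 0.6
finger_force: 0.0
```

Call:
apply_moves --rows '[0, 0, -0.012, 0, 0.2, 0, 0, -0.014, 0, 0.2, 0, 0, -0.0145, 0, 0.2, 0, 0, -0.0145, 0, 0.2]'

```text
time: 8.62
eef_pos: [573.4, -233.4, 45.5]
tcp_rot: [0.797, -0.604, 0.001, -0.0]
wrist_force: [0.5, -0.6, 0.0]
opening: 0.601
finger_force: 0.0
```

Call:
apply_moves --rows '[0, 0.001, -0.003, 0, -0.1, 0, 0.001, -0.003, 0, -1, 0, 0.001, -0.003, 0, -1, 0, 0.001, -0.003, 0, -1, 0, 0.001, -0.003, 0, -1]'

```text
time: 9.03
eef_pos: [572.8, -232.2, 41.8]
tcp_rot: [0.797, -0.604, 0.001, -0.0]
wrist_force: [-1.6, 1.1, 5.7]
opening: 0.358
finger_force: 59.3
```

Call:
apply_moves --rows '[0, 0, 0, 0, -1, 0, 0, 0.02, 0, -1, 0, 0, 0.05, 0, -1, 0, 0, 0.08, 0, -1, 0, 0, 0.11, 0, -1]'

```text
time: 9.45
eef_pos: [571.3, -231.5, 150.4]
tcp_rot: [0.797, -0.604, -0.002, 0.0]
wrist_force: [0.8, -0.5, -4.1]
opening: 0.357
finger_force: 60.2
```

Call:
apply_moves --rows '[0, 0.035, 0.005, -2, -1, 0, 0.073, 0.01, -4, -1, 0.001, 0.111, 0.01, -6.5, -1, 0.002, 0.149, 0.01, -6.5, -1, 0.002, 0.187, 0.01, -6.5, -1]'

```text
time: 9.87
eef_pos: [573.3, -43.2, 159.5]
tcp_rot: [0.761, -0.649, -0.001, 0.0]
wrist_force: [0.7, -0.5, -5.0]
opening: 0.357
finger_force: 60.5
```

Call:
apply_moves --rows '[0, 0.038, 0, 0, -1, 0.001, 0.076, 0, 0, -1, 0.001, 0.114, 0, 0, -1, 0.002, 0.15, 0, 0, -1, 0.002, 0.168, 0, 0, -1]'

```text
time: 10.28
eef_pos: [575.3, 126.9, 159.2]
tcp_rot: [0.762, -0.647, -0.001, 0.0]
wrist_force: [0.4, -0.3, -4.5]
opening: 0.353
finger_force: 60.5
```

Call:
apply_moves --rows '[0, 0, 0, 0, -1, 0, 0, 0, 0, -1, 0, 0, -0.02, 0, -1, 0, 0, -0.04, 0, -1, 0, 0, -0.04, 0, -1]'

```text
time: 10.7
eef_pos: [573.0, 121.3, 115.8]
tcp_rot: [0.761, -0.649, -0.003, 0.004]
wrist_force: [-1.9, -0.5, -5.6]
opening: 0.36
finger_force: 60.3
```

```bash
python3 -c "
from h import *
snap('w5');o=get_obs();print(o['eef_pos'],o['tcp_rot'],o['wrist_force'])
a=cv2.resize(cv2.imread('pics/w5.png'),(400,300));s=get_image('scene')[0];c=cv2.resize(s[180:345,330:550],(400,300))
cv2.imwrite('pics/w5s.png',np.hstack([a,c]))"
```

```text
[574.25308727 121.29031445 118.08287045] [ 0.76097159 -0.64877612 -0.00172666  0.00296723] [-0.29184999 -0.86179162 -3.99424886]
```

View pics/w5s.png

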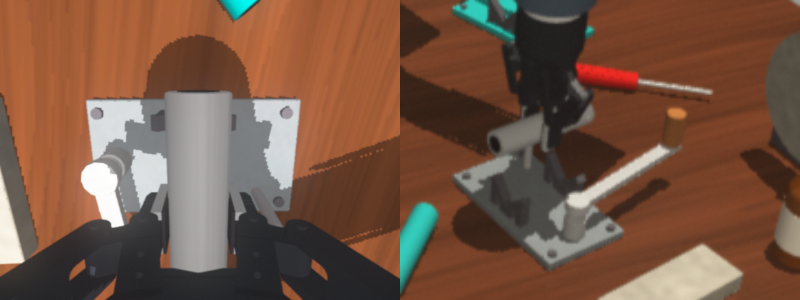

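The sleeve is held over the V, in line with the yokes, and the bar is aside, clear of the fingers. I check the offset numerically.

```bash
python3 - <<'E'
from h import *
im,d,C=load("w5");P=cloud(C,d);h=cv2.cvtColor(im,cv2.COLOR_BGR2HSV).astype(int)
m=(h[...,1]<60)&(P[...,2]>112)&(P[...,2]<145)&(abs(P[...,0]-575)<22)&(d>0);v,u=np.nonzero(m);m[340:]=0
Q=P[m];r=cv2.minAreaRect(Q[:,:2].astype(np.float32));print(r,np.percentile(Q[:,2],99))
a=np.radians(99.3);ax=np.array([np.cos(a),np.sin(a)]);c=np.array([576.7,123.])
p=(Q[:,:2]-c)@ax;n=(Q[:,:2]-c)@[ax[1],-ax[0]]
print("axial end",np.percentile(p,[.2,1]),"(want -65)  lateral",np.percentile(n,[1,50,99]))
m=(h[...,1]<60)&(P[...,2]>5)&(P[...,2]<18)&(abs(P[...,0]-575)<120)&(abs(P[...,1]-123)<90)&(d>0)
print(cv2.minAreaRect(P[m][:,:2].astype(np.float32)))
E
```

```text
((579.2872924804688, 87.222412109375), (44.566524505615234, 60.699554443359375), 10.722149848937988) 134.3892514786566
axial end [-65.85020285 -65.54420531] (want -65)  lateral [-22.67687873  -2.86320627  16.56477054]
((576.9534912109375, 123.17805480957031), (190.15664672851562, 110.00403594970703), 9.268314361572266)
```

Call:
apply_moves --rows '[0.001, 0.0005, -0.002, 0, -1, 0.001, 0.0005, -0.01, 0, -1, 0.001, 0.0005, -0.02, 0, -1, 0.001, 0.0005, -0.03, 0, -1, 0.001, 0.0005, -0.03, 0, -1]'

```text
time: 11.22
eef_pos: [575.5, 123.0, 87.8]
tcp_rot: [0.761, -0.648, -0.001, 0.002]
wrist_force: [-0.1, -0.8, -5.1]
opening: 0.354
finger_force: 60.5
```

Call:
apply_moves --rows '[0, 0, 0, 0, -1, 0, 0, 0, 0, -1]'

```text
time: 11.38
eef_pos: [577.5, 123.4, 90.9]
tcp_rot: [0.762, -0.648, 0.0, 0.0]
wrist_force: [0.6, 0.6, -3.5]
opening: 0.361
finger_force: 60.5
```

Call:
apply_moves --rows '[-0.0005, 0, -0.01, 0, -1, -0.0005, 0, -0.02, 0, -1, -0.0005, 0, -0.03, 0, -1, -0.0005, 0, -0.036, 0, -1, -0.0005, 0, -0.04, 0, -1]'

```text
time: 11.8
eef_pos: [576.0, 123.1, 49.0]
tcp_rot: [0.761, -0.648, -0.001, 0.001]
wrist_force: [0.1, 0.5, -4.7]
opening: 0.357
finger_force: 60.5
```

Call:
apply_moves --rows '[0, 0, 0, 0, -1, 0, 0, -0.002, 0, -1, 0, 0, -0.004, 0, -1, 0, 0, -0.004, 0, -1]'

```text
time: 12.13
eef_pos: [577.2, 123.6, 47.3]
tcp_rot: [0.762, -0.648, 0.0, -0.0]
wrist_force: [-0.5, 0.7, -3.0]
opening: 0.359
finger_force: 60.6
```

Another 2 mm down, then release.

Call:
apply_moves --rows '[0, 0, -0.001, 0, -1, 0, 0, -0.002, 0, -1, 0, 0, -0.0025, 0, -1, 0, 0, -0.0025, 0, -1]'

```text
time: 12.47
eef_pos: [577.3, 123.6, 47.1]
tcp_rot: [0.762, -0.648, 0.001, -0.001]
wrist_force: [-7.2, -0.3, 13.0]
opening: 0.359
finger_force: 62.4
```

Call:
apply_moves --rows '[0, 0, 0, 0, 0.1, 0, 0, 0, 0, 0.1, 0, 0, 0, 0, 0.1, 0, 0, 0, 0, 0.1, 0, 0, 0, 0, 0.1]'

```text
time: 12.88
eef_pos: [577.0, 123.5, 44.2]
tcp_rot: [0.762, -0.648, 0.0, -0.0]
wrist_force: [-0.5, 0.5, -0.8]
opening: 0.55
finger_force: 0.0
```

Call:
apply_moves --rows '[0, 0, 0.01, 0, 0.1, 0, 0, 0.035, 0, 0.1, 0, 0, 0.07, 0, 0.1, 0, 0, 0.11, 0, 0.1, 0, 0, 0.14, 0, 0.1]'

```text
time: 13.3
eef_pos: [577.5, 123.3, 188.4]
tcp_rot: [0.762, -0.648, 0.001, -0.001]
wrist_force: [1.6, 0.8, 0.5]
opening: 0.55
finger_force: 0.0
```

Call:
apply_moves --rows '[0, 0, 0, 0, 0.2, 0, 0, 0, 0, 0.2]'

```text
time: 13.47
eef_pos: [578.0, 123.9, 187.5]
tcp_rot: [0.762, -0.648, 0.001, -0.003]
wrist_force: [-0.7, -0.4, 0.2]
opening: 0.602
finger_force: 0.0
```

```bash
python3 - <<'E'
from h import *
im,d,C=snap("w6");P=cloud(C,d);h=cv2.cvtColor(im,cv2.COLOR_BGR2HSV).astype(int)
m=(h[...,1]<60)&(P[...,2]>50)&(P[...,2]<75)&(abs(P[...,0]-575)<30)&(abs(P[...,1]-123)<80)&(d>0)
n,l,st,ce=cv2.connectedComponentsWithStats(m.astype(np.uint8));m=l==1+st[1:,4].argmax()
Q=P[m];r=cv2.minAreaRect(Q[:,:2].astype(np.float32));print(r,np.percentile(Q[:,2],[50,95,99]))
m=(h[...,1]>100)&(h[...,0]<25)&(P[...,2]>90)&(P[...,2]<112)&(d>0)
if m.sum(): print("knob",m.sum(),P[m].min(0),P[m].max(0))
print(get_obs()["eef_pos"],get_obs()["tcp_rot"])
E
```

```text
((576.8128662109375, 123.80490112304688), (31.167686462402344, 129.76031494140625), 9.278437614440918) [61.06339073 63.51051695 64.09182676]
[576.93539243 123.63662421 185.32407587] [ 7.61484746e-01 -6.48182210e-01  1.89190292e-04 -8.76912839e-04]
```

Call:
apply_moves --rows '[0.002, 0.03, 0.01, -7, 0.2, 0.004, 0.06, 0.015, -14, 0.2, 0.006, 0.09, 0.015, -21, 0.2, 0.008, 0.12, 0.015, -28, 0.2, 0.01, 0.14, 0.015, -35, 0.2]'

```text
time: 13.93
eef_pos: [586.0, 265.6, 197.5]
tcp_rot: [-0.529, 0.848, 0.0, -0.001]
wrist_force: [-0.1, 0.2, 0.5]
opening: 0.599
finger_force: 0.0
```

Call:
apply_moves --rows '[0.001, 0.01, 0, -7, 0.2, 0.002, 0.02, 0, -14, 0.2, 0.0025, 0.025, 0, -21, 0.2, 0.0025, 0.031, 0, -28, 0.2, 0.0025, 0.031, 0, -35, 0.2]'

```text
time: 14.35
eef_pos: [588.5, 295.2, 197.2]
tcp_rot: [-0.25, 0.968, -0.001, -0.002]
wrist_force: [-0.3, 0.7, -0.1]
opening: 0.599
finger_force: 0.0
```

Call:
apply_moves --rows '[0, 0, 0, -7, 0.2, 0, 0, 0, -10, 0.2, 0, 0, 0, -10, 0.2, 0, 0, 0, -10, 0.2]'

```text
time: 14.68
eef_pos: [588.9, 294.2, 198.0]
tcp_rot: [-0.168, 0.986, -0.001, -0.001]
wrist_force: [0.4, -0.6, 0.5]
opening: 0.602
finger_force: 0.0
```

```bash
python3 - <<'E'
from h import *
im,d,C=snap("w7");P=cloud(C,d);h=cv2.cvtColor(im,cv2.COLOR_BGR2HSV).astype(int)
m=(h[...,1]>100)&(h[...,0]<25)&(P[...,2]>97)&(P[...,2]<112)&(d>0)
n,l,st,ce=cv2.connectedComponentsWithStats(m.astype(np.uint8))
for k in range(1,n):
    if st[k,4]>100: Q=P[l==k];print("knob",st[k],Q.min(0),Q.max(0),(Q.min(0)+Q.max(0))/2)
print(get_obs()["eef_pos"],get_obs()["tcp_rot"])
E
```

```text
knob [ 299  237   42   43 1366] [580.33384922 284.06435681  97.05992695] [603.91060768 307.5630689  106.30002471] [592.12222845 295.81371286 101.67997583]
[588.99328772 294.21049715 198.29904315] [-1.67744593e-01  9.85829992e-01 -4.42837146e-04 -8.84844862e-04]
```

Call:
apply_moves --rows '[0.003, 0.0015, -0.03, 0, 0.2, 0.003, 0.0015, -0.06, 0, 0.2, 0.003, 0.0015, -0.085, 0, 0.2, 0.003, 0.0015, -0.1, 0, 0.2, 0.003, 0.0015, -0.106, 0, 0.2]'

```text
time: 15.15
eef_pos: [590.6, 294.9, 89.6]
tcp_rot: [-0.167, 0.986, -0.001, -0.003]
wrist_force: [-1.0, 0.3, -0.7]
opening: 0.6
finger_force: 0.0
```

Call:
apply_moves --rows '[0, 0, 0, 0, 0.2, 0, 0, 0, 0, -1, 0, 0, 0, 0, -1, 0, 0, 0, 0, -1, 0, 0, 0, 0, -1]'

```text
time: 15.57
eef_pos: [593.1, 297.5, 95.3]
tcp_rot: [-0.167, 0.986, 0.001, 0.002]
wrist_force: [-1.6, 3.9, 3.2]
opening: 0.254
finger_force: 58.7
```

Call:
apply_moves --rows '[0, 0, 0.012, 0, -1, 0, 0, 0.024, 0, -1, 0, 0, 0.036, 0, -1, 0, 0, 0.046, 0, -1, 0, 0, 0.046, 0, -1]'

```text
time: 15.98
eef_pos: [592.6, 296.6, 140.4]
tcp_rot: [-0.167, 0.986, 0.001, 0.001]
wrist_force: [0.9, 2.1, -6.6]
opening: 0.259
finger_force: 59.3
```

```bash
python3 - <<'E'
from h import *
o=get_obs();print(o["eef_pos"],o["wrist_force"],o["opening"])
piv=np.array([645.8,134.3]);g=o["eef_pos"][:2]-piv;print(np.linalg.norm(g),np.degrees(np.arctan2(g[1],g[0])))
pr=np.zeros(2)
for q in range(5,81,5):
    a=np.radians(q);r=np.array([[np.cos(a),-np.sin(a)],[np.sin(a),np.cos(a)]])@g-g
    print(q,(r-pr).round(1))
    if q%25==0: pr=r
E
```

```text
[592.56713698 296.63272209 140.42325276] [ 0.9234488   2.14261416 -6.62604576] 0.2594242212786092
170.83808230845707 108.15558036574501
5 [-13.9  -5.3]
10 [-27.4 -11.7]
15 [-40.2 -19.3]
20 [-52.3 -28. ]
25 [-63.6 -37.7]
30 [-10.4 -10.7]
35 [-19.9 -22.2]
40 [-28.3 -34.5]
45 [-35.6 -47.5]
50 [-41.7 -61.1]
55 [ -4.9 -14.1]
60 [ -8.6 -28.5]
65 [-11.  -43.2]
70 [-12.2 -58.1]
75 [-12. -73.]
80 [  1.5 -14.8]
```

Call:
apply_moves --rows '[-0.0139, -0.0053, 0, 5, -1, -0.0274, -0.0117, 0, 10, -1, -0.0402, -0.0193, 0, 15, -1, -0.0523, -0.028, 0, 20, -1, -0.0636, -0.0377, 0, 25, -1]'

```text
time: 16.4
eef_pos: [527.8, 258.1, 138.6]
tcp_rot: [-0.378, 0.926, 0.0, -0.0]
wrist_force: [2.3, 0.8, -8.1]
opening: 0.258
finger_force: 59.3
```

Call:
apply_moves --rows '[-0.0104, -0.0107, 0, 5, -1, -0.0199, -0.0222, 0, 10, -1, -0.0283, -0.0345, 0, 15, -1, -0.0356, -0.0475, 0, 20, -1, -0.0417, -0.0611, 0, 25, -1]'

```text
time: 16.82
eef_pos: [486.5, 196.7, 139.0]
tcp_rot: [-0.57, 0.822, -0.0, 0.0]
wrist_force: [3.9, 1.6, -7.4]
opening: 0.262
finger_force: 59.4
```

Call:
apply_moves --rows '[-0.0049, -0.0141, 0, 5, -1, -0.0086, -0.0285, 0, 10, -1, -0.011, -0.0432, 0, 15, -1, -0.0122, -0.0581, 0, 20, -1, -0.012, -0.073, 0, 25, -1]'

```text
time: 17.23
eef_pos: [475.3, 123.9, 139.4]
tcp_rot: [0.734, -0.679, 0.0, -0.001]
wrist_force: [5.4, 2.8, -8.2]
opening: 0.259
finger_force: 59.5
```

Call:
apply_moves --rows '[0.0008, -0.0089, 0, 3, -1, 0.001, -0.01, 0, 3, -1, 0.001, -0.01, 0, 3, -1, 0.001, -0.01, 0, 3, -1]'

```text
time: 17.57
eef_pos: [476.3, 114.8, 139.2]
tcp_rot: [0.75, -0.662, 0.0, -0.0]
wrist_force: [3.7, 3.9, -7.1]
opening: 0.258
finger_force: 59.4
```

Call:
apply_moves --rows '[0, 0, -0.008, 0, -1, 0, 0, -0.016, 0, -1, 0, 0, -0.023, 0, -1, 0, 0, -0.028, 0, -1, 0, 0, -0.028, 0, -1]'

```text
time: 17.98
eef_pos: [476.2, 114.5, 110.5]
tcp_rot: [0.75, -0.661, 0.0, 0.0]
wrist_force: [2.5, 4.6, -4.4]
opening: 0.256
finger_force: 59.6
```

Call:
apply_moves --rows '[0, 0, 0, 0, -1, 0, 0, -0.002, 0, -1, 0, 0, -0.002, 0, -1]'

```text
time: 18.23
eef_pos: [476.0, 114.3, 109.8]
tcp_rot: [0.75, -0.661, 0.0, -0.0]
wrist_force: [-1.7, 4.6, 2.1]
opening: 0.255
finger_force: 60.3
```

In contact. I release and rise clear, then check.

Call:
apply_moves --rows '[0, 0, 0, 0, -0.1, 0, 0, 0, 0, 0.2, 0, 0, 0, 0, 0.2, 0, 0, 0, 0, 0.2, 0, 0, 0, 0, 0.2]'

```text
time: 18.65
eef_pos: [476.1, 113.8, 109.4]
tcp_rot: [0.75, -0.662, 0.0, 0.0]
wrist_force: [-0.9, 0.1, -0.7]
opening: 0.602
finger_force: 0.0
```

Call:
apply_moves --rows '[0, 0, 0.015, 0, 0.2, 0, 0, 0.045, 0, 0.2, 0, 0, 0.08, 0, 0.2, 0, 0, 0.11, 0, 0.2, 0, 0, 0.12, 0, 0.2]'

```text
time: 19.07
eef_pos: [478.0, 114.4, 234.4]
tcp_rot: [0.75, -0.661, 0.002, -0.003]
wrist_force: [0.4, 0.6, 0.5]
opening: 0.598
finger_force: 0.0
```

Call:
apply_moves --rows '[0, -0.02, 0, 0, 0.2, 0, -0.03, 0, 0, 0.2, 0, -0.03, 0, 0, 0.2, 0, -0.03, 0, 0, 0.2]'

```text
time: 19.4
eef_pos: [475.7, 83.6, 228.6]
tcp_rot: [0.75, -0.662, -0.0, 0.001]
wrist_force: [-0.2, -0.1, -0.7]
opening: 0.596
finger_force: 0.0
```

```bash
python3 - <<'E'
from h import *
im,d,C=snap("w8");P=cloud(C,d);h=cv2.cvtColor(im,cv2.COLOR_BGR2HSV).astype(int)
m=(h[...,1]>100)&(h[...,0]<25)&(P[...,2]>105)&(P[...,2]<135)&(d>0)
n,l,st,ce=cv2.connectedComponentsWithStats(m.astype(np.uint8))
for k in range(1,n):
    if st[k,4]>100:
        Q=P[l==k];c=(Q.min(0)+Q.max(0))/2;print("knob",c,"ztop95",np.percentile(Q[:,2],[50,95]),"bar angle",np.degrees(np.arctan2(134.3-c[1],645.8-c[0])))
m=(h[...,1]<60)&(P[...,2]>52)&(P[...,2]<66)&(abs(P[...,0]-577)<30)&(abs(P[...,1]-123)<80)&(d>0)
print("sleeve",cv2.minAreaRect(P[m][:,:2].astype(np.float32)),np.percentile(P[m][:,2],95))
print(get_obs()["eef_pos"],get_obs()["finger_force"])
a=cv2.resize(im,(400,300));s=get_image('scene')[0];c=cv2.resize(s[180:345,330:550],(400,300))
cv2.imwrite('pics/fin.png',np.hstack([a,c]))
E
```

```text
knob [477.41184192 111.14945475 112.43600078] ztop95 [117.3575404 118.5847324] bar angle 7.828132612134896
sleeve ((577.70556640625, 123.28309631347656), (130.46090698242188, 58.661983489990234), 83.5638427734375) 63.690942983671164
[475.71735647  83.93506919 228.54566218] 0.0
```

View pics/fin.png

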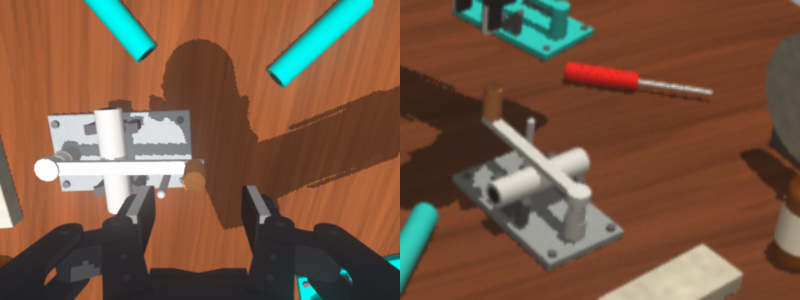

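The sleeve lies in the V and the bar presses on it, about 1.5° from closed and inside the keeper. The knob centre is at about 96 mm and the gripper is clear.

```bash
python3 -c "
from station import *
print(hand_in())"
```

```text
the job is handed in; nothing more can be done
None
```

The job is handed in, though no verdict came back: the plain thick sleeve lay centred in the V at my last clear view, before the bar closed, and the bar now presses on it inside the keeper pin, about 1.5° from closed, with the knob centre at about 96 mm and the robot clear.

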